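# Hang the tasting cups to drain and cover the tub

## Task

Closing time at the shop's tea-tasting corner: lift the wooden lid off the rinsing tub by its knob and lay it flat on the cork mat. Hang every cup, those in the tub and any on the table, mouth-down on a peg of its own on the draining rack, pushed down as far as it goes, and once all the cups hang put the lid back on the empty tub so that it sits level in the mouth. Leave the other goods on the counter where they are.

Things in the scene. Friction and masses are not known exactly. Their poses are not given: they have to be found in the camera images.
- tub: Round stoneware rinsing tub, terracotta-coloured, fixed in place; outer diameter 212 mm, inner 200 mm, height 92 mm, inner floor 5 mm above the table. Origin: centre of its underside on the table, z up. It stands left or right of the robot's midline; the lid covers it at the start, and one or two cups stand mouth-down inside, each about 46 mm off the tub's centre.
- lid: Loose round wooden lid of the tub, 0.4 kg: a 218 mm disc 6 mm thick with a locating plug underneath, 186 mm across and 7 mm deep, that drops into the tub's mouth with 7 mm of play all round. Origin: centre of the plug's underside, z up (85 mm above the tub's origin when seated; 4 mm above the mat's underside when it lies on the mat).
- lid_knob (a point): Centre of the lid's dark wooden knob, 41 mm above the lid's origin and 28 mm above the disc's top; the knob is a round 34 mm across and 31 mm tall (from 12 to 43 mm above the disc), on a 22 mm neck.
- mat: Round cork mat, 240 mm across, 4 mm thick, flat on the table and fixed, on the other side from the tub. Origin: centre of its underside.
- rack: Draining rack, fixed: steel drip tray 150 x 400 mm with a sloping wooden rail along its length (its y axis) carrying four wooden pegs 105 mm apart. The pegs are round, 26 mm thick with round ends, stand 86 mm out of the rail and lean 30 degrees from the vertical towards the rack's -x side (roughly towards the robot). Origin: centre of the tray's underside; z up.
- peg0_tip (a point): Top end of peg 0 (about 0.12 m above the table), on the peg's axis; pegs 0 to 3 go along the rack's +y.
- peg0_seat (a point): Point on the axis of peg 0, 65 mm below its tip and 21 mm above the rail: about where the centre of the mouth of a seated cup comes. The direction from here to the tip is the peg's.
- peg1_tip (a point): Top end of peg 1 (about 0.12 m above the table), on the peg's axis; pegs 0 to 3 go along the rack's +y.
- peg1_seat (a point): Point on the axis of peg 1, 65 mm below its tip and 21 mm above the rail: about where the centre of the mouth of a seated cup comes. The direction from here to the tip is the peg's.
- peg2_tip (a point): Top end of peg 2 (about 0.12 m above the table), on the peg's axis; pegs 0 to 3 go along the rack's +y.
- peg2_seat (a point): Point on the axis of peg 2, 65 mm below its tip and 21 mm above the rail: about where the centre of the mouth of a seated cup comes. The direction from here to the tip is the peg's.
- peg3_tip (a point): Top end of peg 3 (about 0.12 m above the table), on the peg's axis; pegs 0 to 3 go along the rack's +y.
- peg3_seat (a point): Point on the axis of peg 3, 65 mm below its tip and 21 mm above the rail: about where the centre of the mouth of a seated cup comes. The direction from here to the tip is the peg's.
- cup0: White ceramic cup, no handle, 0.16 kg, 70 mm tall, 68 mm across at the mouth tapering to 58 mm at the foot, walls 3.5 mm, foot 5 mm thick, standing mouth-down in the tub, always there. Origin: centre of the mouth; z points from the mouth to the foot (up as it stands). Inside, the foot is 65 mm from the mouth; it rests on the peg's tip when the cup is seated.
- cup1: White ceramic cup, no handle, 0.16 kg, 70 mm tall, 68 mm across at the mouth tapering to 58 mm at the foot, walls 3.5 mm, foot 5 mm thick, standing mouth-down in the tub, or absent. Origin: centre of the mouth; z points from the mouth to the foot (up as it stands). Inside, the foot is 65 mm from the mouth; it rests on the peg's tip when the cup is seated.
- cup2: White ceramic cup, no handle, 0.16 kg, 70 mm tall, 68 mm across at the mouth tapering to 58 mm at the foot, walls 3.5 mm, foot 5 mm thick, standing mouth-down on the table between the robot and the rack, or absent. Origin: centre of the mouth; z points from the mouth to the foot (up as it stands). Inside, the foot is 65 mm from the mouth; it rests on the peg's tip when the cup is seated.
- cup3: White ceramic cup, no handle, 0.16 kg, 70 mm tall, 68 mm across at the mouth tapering to 58 mm at the foot, walls 3.5 mm, foot 5 mm thick, standing mouth-down on the table between the robot and the rack, or absent. Origin: centre of the mouth; z points from the mouth to the foot (up as it stands). Inside, the foot is 65 mm from the mouth; it rests on the peg's tip when the cup is seated.
- vase: Bystander, loose: round terracotta-coloured vase, 96 mm across, 110 mm tall. Origin: centre of its underside. Leave it where it is.
- trinket_box: Bystander, loose: dark wooden trinket box 124 x 89 x 52 mm. Origin: centre of its underside. Leave it where it is.
- card_box: Bystander, loose: plywood box of cards 80 x 110 x 66 mm. Origin: centre of its underside. Leave it where it is.
- candle: Bystander, loose: amber jar candle, 70 mm across, 80 mm tall. Origin: centre of its underside. Leave it where it is.
- gift_boxes: Bystander, loose: green and red gift box stacked as one, 90 x 90 x 80 mm. Origin: centre of its underside. Leave it where it is.
- lotion: Bystander, loose: white lotion bottle 57 mm across, 130 mm tall. Origin: centre of its underside. Leave it where it is.
Not all that is in view belongs to the job. There is more than one size of the lid; the job needs the larger.

How it is judged:
By the outcome, as a careful person would: the job done as asked, in the order asked, and still so for the second after the job is handed in, with the robot touching nothing.
Of cup1, cup2, cup3 only 2 to 3 are there at a start; the rules pass over those that are not, and their reading is None.
At some moment in a run one of cup2, cup3 may be knocked a few centimetres aside while the robot is not near it.
It also fails if it takes over 208 s, if anything falls off the work surface, if the arm or the gripper's body presses on something with over 40 N, if the wrist force passes 120 N, or if a joint passes its speed limit or range.

## Robot

A 6-joint arm with a two-finger parallel gripper is mounted at the origin on the work surface. World frame = base frame: x ahead of the robot, y to its left, z up, the work surface at z = 0. Lengths are in m, angles in rad, forces in N, time in s.
With the tool pointing down it reaches from about 0.325 to 0.85 m from the base axis. Payload 15.5 kg.
Tool frame: the origin (TCP) lies on the centre line of the jaws, within the pads' length; the fingertips stand 11 mm ahead of it and the grasp point (between the pads) lies 8 mm behind it (tip_extent is the distance from the TCP to the fingertips, in m); x points along the fingers, y is the direction in which the jaws open and shut, and the axes are right-handed (so a half turn about x gives the same grasp; the last joint's range is limited). The gripper opens to 91 mm and grips with 3 to 60 N. Pads are 32 mm wide; open, the fingers measure 118 mm over their backs; the gripper's body (76 mm by 178 mm) begins 60 mm behind the grasp point.
Start: joints at [1.111, 0.494, 1.345, -0, 1.302, -0.096], TCP at [0.222, 0.584, 0.225] pointing down, gripper open.
Joint ranges: [-2.91, 2.91], [-0.82, 2.16], [0.22, 2.67], [-1.22, 4.37], [0.12, 2.79], [-3.08, 3.08]. Speed limits (rad/s): [1.89, 1.89, 2.57, 3.01, 3.01, 3.01].

## Interface

Orientations are given as a 3x3 rotation matrix whose columns are the frame's x, y, z axes.
In Python, from rig import movep, move_straight, set_joints, move_gripper, sleep, solve_ik, read_state, read_camera, camera_info, PlanningError, sign_off, tip_extent gives the robot as it stands. Calls block until the motion is done:
- movep(position, orientation): joint-space move of the TCP to a pose.
- move_straight(position, max_speed=0.15, attitude=None, contact_N=None): straight line of the TCP; attitude=None keeps the orientation; max_speed is the mean speed in m/s. With contact_N (N) it stops when the force on the tool has changed by that much, and returns True; else False.
- set_joints(angles): joint-space move.
- move_gripper(opening): finger opening in m; the grip force is fixed at half the most; returns when the fingers have stopped.
- sleep(seconds).
- solve_ik(position, orientation): joint angles nearest the present ones, or None.
- read_state(): the state.
- read_camera(name): name is "scene" or "top"; returns (picture, depth): 420x560x3 uint8, red, green, blue; 420x560 float32, m along the optical axis (not along the pixel's ray), 0 where there is no reading.
- camera_info(name): a dict with "intrinsics" (3x3 intrinsics, pixels), "position" and "rotation" of the camera in the world. Camera axes: x right, y down, z forward; pixel columns grow to the right and rows downward; lengths in m; the calibration is good to about 2 mm. A picture is of the moment at which its call begins. camera_info takes no time and is no camera call.
A pose or a line that the arm cannot do raises PlanningError and nothing moves.
- sign_off(): hands the job in, once; it reports no verdict.
The state is a dict: "clock": time; "joint_pos": joint angles; "qvel": joint speeds; "joint_efforts": joint torques, N m; "ee_pos": TCP position; "orientation": TCP orientation; "contact_force": force on the tool from outside, world axes, zero at the start; "torque": the same for the moment, N m; "gripper_width": finger opening in m.
Only numpy, scipy, OpenCV 4.12 (cv2) and the standard library are available. Lean on these libraries where they do the work, as an engineer would, in place of code of your own. Each camera call takes 0.05 s, during which the arm holds its last target. There are 200 camera calls.

## Working session

There is one attempt and no reset: what is moved stays moved. The work goes in short steps, each a Python script; the robot and the scene stay as the last script left them, time stands still between calls to the robot, and variables do not carry over. Pictures are saved under pics/ and viewed, about 12 in all and at most 16, crops included, and the job is handed in when it is done.

```bash
ls; mkdir -p pics
python3 - <<'E'
from rig import *
import cv2,numpy as np
for n in("scene","top"):
    p,d=read_camera(n); np.savez(f"pics/{n}0.npz",p=p,d=d); cv2.imwrite(f"pics/{n}0.png",p[:,:,::-1])
    print(n,camera_info(n))
print(read_state())
E
```

```text
pics
scene {'intrinsics': array([[439.37772769,   0.        , 281.32332579],
       [  0.        , 439.37772769, 214.15906133],
       [  0.        ,   0.        ,   1.        ]]), 'position': array([0.98834067, 0.39941005, 1.10245235]), 'rotation': array([[-0.57441215,  0.683503  , -0.45041572],
       [ 0.81850029,  0.47261152, -0.32664296],
       [-0.01038978, -0.55629309, -0.83092121]])}
top {'intrinsics': array([[386.28505602,   0.        , 282.71792262],
       [  0.        , 386.28505602, 209.04434312],
       [  0.        ,   0.        ,   1.        ]]), 'position': array([0.24354272, 0.00511431, 1.38407934]), 'rotation': array([[-0.02802097, -0.98422336,  0.17469748],
       [-0.99947247,  0.0247153 , -0.02106962],
       [ 0.01641952, -0.17519571, -0.9843967 ]])}
{'clock': 0.1, 'joint_pos': array([ 1.11147776e+00,  4.94102212e-01,  1.34604485e+00, -2.01239566e-05,
        1.30251435e+00, -9.55317445e-02]), 'qvel': array([-0.00030691, -0.00199687, -0.00148281, -0.00062531, -0.00157555,
        0.00069564]), 'joint_efforts': array([ 1.31631623e-03, -8.80232549e+01, -3.82538295e+01,  7.10054068e-02,
        4.81736823e-02, -6.39267455e-05]), 'ee_pos': array([0.22226294, 0.58379876, 0.22441784]), 'orientation': array([[-4.56428052e-04,  3.55810536e-01,  9.34557999e-01],
       [-9.66590125e-04,  9.34557503e-01, -3.55810819e-01],
       [-9.99999429e-01, -1.06573657e-03, -8.26353103e-05]]), 'contact_force': array([ 0.05838045,  0.52272615, -0.88486708]), 'torque': array([ 0.01844376,  0.00056493, -0.00382706]), 'gripper_width': 0.09106664183098519}
```

View pics/scene0.png

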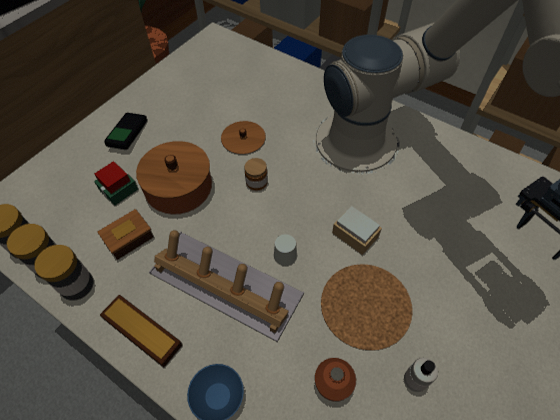

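View pics/top0.png

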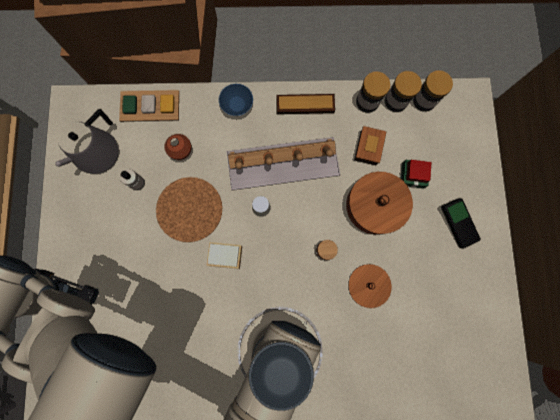

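The scene view shows the tub with the big lid at (173,170), a small lid at (243,136), one cup at (285,250), the mat at (366,305), and the rack with its pegs at (175–275, 240–300). In the top view they are the tub lid (380,203), small lid (370,286), cup (261,205) and mat (189,209). The large lid (about 64 px across, on the tub) fits the description. The small one (about 43 px, lying on the table) is the decoy. With one table cup and at least two of cup1–3 present, the tub should hold two.

```bash
cat > h.py <<'E'
from rig import *
import cv2,numpy as np
from scipy.optimize import least_squares
def cloud(n,p=None,d=None):
    if p is None: p,d=read_camera(n)
    c=camera_info(n);K=c["intrinsics"];v,u=np.indices(d.shape)
    P=np.stack([(u-K[0,2])/K[0,0]*d,(v-K[1,2])/K[1,1]*d,d],-1)@c["rotation"].T+c["position"]
    P[d<=0]=np.nan
    return p,P
def near(P,xy,r,z0,z1):
    return P[(np.hypot(P[...,0]-xy[0],P[...,1]-xy[1])<r)&(P[...,2]>z0)&(P[...,2]<z1)]
def circ(Q):
    (x,y),r=cv2.minEnclosingCircle((Q[:,:2]*1000).astype(np.float32)); return np.array([x,y,r])/1000
E
python3 - <<'E'
from h import *
for n,px in(("top",dict(knob=(384,200),lid=(365,210),small=(360,290),mat=(189,209),cup=(261,205),card=(225,256))),("scene",dict(knob=(171,160),lid=(190,180),small=(255,140),mat=(366,305),cup=(286,243)))):
    z=np.load(f"pics/{n}0.npz");p,P=cloud(n,z["p"],z["d"])
    for k,(u,v) in px.items(): print(n,k,P[v,u].round(3))
    kb=P[px["knob"][1],px["knob"][0]][:2]
    L=near(P,kb,.16,.09,.106); print(" lid circ",circ(L),np.median(L[:,2]),len(L))
    k=near(P,kb,.04,.118,.15);print(" knob circ",circ(k),k[:,2].max(),len(k))
    cu=P[px["cup"][1],px["cup"][0]][:2]
    c=near(P,cu,.05,.063,.09);print(" cup top",circ(c),np.median(c[:,2]),len(c))
    hsv=cv2.cvtColor(p,cv2.COLOR_RGB2HSV);m=(hsv[...,1]>90)&(P[...,2]<.02)&(P[...,2]>-.01)
    mc=P[px["mat"][1],px["mat"][0]][:2]
    M=P[m&(np.hypot(P[...,0]-mc[0],P[...,1]-mc[1])<.16)];print(" mat",circ(M),M[:,:2].mean(0),np.median(M[:,2]))
    T=P[(P[...,2]>.08)&(P[...,2]<.14)&(np.hypot(P[...,0]-.62,P[...,1]-.0)<.25)&(np.hypot(P[...,0]-kb[0],P[...,1]-kb[1])>.13)]
    T=T[T[:,0]>.45]
    if len(T)>20:
        _,lab,cen=cv2.kmeans(T[:,:2].astype(np.float32),4,None,(3,50,1e-5),10,0)
        print(" pegs",len(T),cen,[round(T[lab[:,0]==i,2].max(),4) for i in range(4)])
z=np.load("pics/scene0.npz");a=cv2.resize(z["p"][90:270,120:310],None,fx=4,fy=3.3)[:600,:760]
a=cv2.resize(z["p"][100:280,110:330],None,fx=3.3,fy=3.3,interpolation=cv2.INTER_CUBIC)
cv2.imwrite("pics/crop1.png",a[:,:,::-1])
E
```

```text
top knob [ 0.495 -0.37   0.095]
top lid [ 0.462 -0.302  0.095]
top small [ 0.193 -0.287  0.008]
top mat [0.498 0.315 0.002]
top cup [0.494 0.052 0.066]
top card [0.321 0.176 0.07 ]
 lid circ [ 0.4885751  -0.35699063  0.10959986] 0.09729439744940827 3029
 knob circ [ 0.48758112 -0.35610181  0.01730354] 0.14531269062224972 56
 cup top [0.49558133 0.0544004  0.02988151] 0.06950144706073214 220
 mat [0.49999756 0.31682654 0.12158147] [0.49693215 0.31573008] 0.003591697202862676
 pegs 251 [[ 0.6412347   0.02236686]
 [ 0.6519588  -0.08080593]
 [ 0.6291918   0.12526865]
 [ 0.66395104 -0.18411975]] [np.float64(0.1251), np.float64(0.1256), np.float64(0.1233), np.float64(0.1227)]
scene knob [ 0.471 -0.383  0.096]
scene lid [ 0.496 -0.284  0.096]
scene small [ 0.2   -0.276  0.011]
scene mat [0.502 0.317 0.004]
scene cup [0.498 0.058 0.07 ]
 lid circ [ 0.48983035 -0.35640649  0.11259261] 0.09783803247684197 3188
 knob circ [ 0.48768036 -0.35820691  0.01511862] 0.14188289218055417 13
 cup top [0.50107852 0.0556709  0.0306088 ] 0.06919148342416914 333
 mat [0.48639636 0.30223837 0.13855486] [0.50438537 0.31833986] 0.0035906377703034398
 pegs 750 [[ 0.6405943   0.12967767]
 [ 0.66451126 -0.07703567]
 [ 0.65260804  0.02641525]
 [ 0.676004   -0.18069647]] [np.float64(0.1241), np.float64(0.1254), np.float64(0.1237), np.float64(0.1238)]
```

View pics/crop1.png

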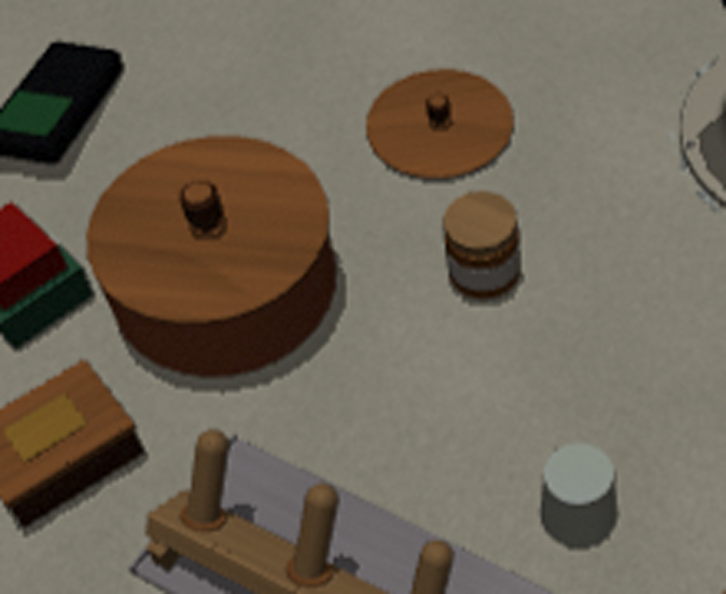

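The crop confirms it: the large lid with its knob is at crop (205,230) on the terracotta tub, and the decoy small lid lies on the table at (440,120). Next I fit the pegs as capsules and check reach.

```bash
cat >> h.py <<'E'
def rot(az,yaw,tilt): # axis leans tilt away from vertical
    pass
def Rtool(axis,y):
    x=-np.asarray(axis,float);x/=np.linalg.norm(x);y=np.asarray(y,float);y=y-x*(x@y);y/=np.linalg.norm(y)
    return np.stack([x,y,np.cross(x,y)],1)
def Rdown(a): return Rtool([0,0,1],[np.cos(a),np.sin(a),0])
E
sed -i '/^def rot/,+1d' h.py
python3 - <<'E'
from h import *
C=[]
for n in("top","scene"):
    z=np.load(f"pics/{n}0.npz");C.append(cloud(n,z["p"],z["d"])[1].reshape(-1,3))
def sel(P): return P[(P[:,2]>.075)&(P[:,2]<.13)&(abs(P[:,0]-.655-.11*(-.03-P[:,1]))<.07)&(P[:,1]>-.225)&(P[:,1]<.18)]
def parts(q):
    c,s=np.cos(q[3]),np.sin(q[3]);ey=np.array([-s,c,0]);ax=np.array([-c*.5,-s*.5,np.cos(np.pi/6)])
    return ey,ax,[q[:3]+ey*.105*i for i in range(4)]
def res(q,P):
    ey,ax,tips=parts(q);D=[]
    for t in tips:
        d=P-(t-ax*.013);s=np.minimum(d@ax,0);D.append(np.linalg.norm(d-s[:,None]*ax,axis=1))
    return np.min(D,0)-.013
for nm,P in(("top",sel(C[0])),("scene",sel(C[1])),("both",np.vstack([sel(c) for c in C]))):
    f=least_squares(res,[.655,-.185,.122,.11],args=(P,),loss="soft_l1",f_scale=.002)
    print(nm,len(P),f.x.round(4),np.median(abs(f.fun)))
q=f.x;ey,ax,tips=parts(q);np.savez("rack.npz",ey=ey,ax=ax,tips=tips);print(ey,ax,np.round(tips,4))
for i,t in enumerate(tips):
  for sg in(1,-1):
    R=Rtool(ax,sg*ey); 
    for off in(-.065+.042,.10): 
        j=solve_ik(t+ax*off,R);print(i,sg,off,None if j is None else np.round(j,2))
for a in(np.arctan2(-.357,.488),):
    j=solve_ik([.488,-.357,.118],Rdown(a));print(np.round(j,2))
E
```

```text
top 263 [ 0.6548 -0.1879  0.1198  0.114 ] 0.0007023995386148535
scene 826 [ 0.6587 -0.1875  0.12    0.1153] 0.0008730719075198574
both 1089 [ 0.6578 -0.1876  0.1204  0.115 ] 0.0011278737242513496
[-0.11476254  0.99339295  0.        ] [-0.49669648 -0.05738127  0.8660254 ] [[ 0.6578 -0.1876  0.1204]
 [ 0.6457 -0.0833  0.1204]
 [ 0.6337  0.021   0.1204]
 [ 0.6216  0.1253  0.1204]]
0 1 -0.023 [-0.5   0.61  1.73  0.7   0.47 -2.76]
0 1 0.1 [-0.57  0.38  1.76  0.55  0.66 -2.64]
0 -1 -0.023 [-0.5   0.61  1.73  0.7   0.47  0.38]
0 -1 0.1 [-0.57  0.38  1.76  0.55  0.66  0.5 ]
1 1 -0.023 [-0.33  0.57  1.83  0.7   0.34 -2.63]
1 1 0.1 [-0.39  0.33  1.86  0.49  0.54 -2.44]
1 -1 -0.023 [-0.33  0.57  1.83  0.7   0.34  0.51]
1 -1 0.1 [-0.39  0.33  1.86  0.49  0.54  0.7 ]
2 1 -0.023 [-0.12  0.55  1.89  0.55  0.23 -2.31]
2 1 0.1 [-0.15  0.29  1.92  0.32  0.44 -2.1 ]
2 -1 -0.023 [-0.12  0.55  1.89  0.55  0.23  0.83]
2 -1 0.1 [-0.15  0.29  1.92  0.32  0.44  1.05]
3 1 -0.023 [ 0.1   0.55  1.89  0.04  0.18 -1.62]
3 1 0.1 [ 0.1   0.29  1.92  0.02  0.4  -1.6 ]
3 -1 -0.023 [0.1  0.55 1.89 0.04 0.18 1.52]
3 -1 0.1 [0.1  0.29 1.92 0.02 0.4  1.54]
[-0.73  0.58  1.51 -0.    1.04 -0.1 ]
```

```bash
cat > s1.py <<'E'
from h import *
T=np.array([.4880,-.3568]);M=np.array([.500,.3168])
aT=np.arctan2(T[1],T[0]);aM=np.arctan2(M[1],M[0])
movep([*T,.24],Rdown(aT)); 
print(move_straight([*T,.119],.15,contact_N=10)); print(read_state()["ee_pos"])
move_gripper(.02); s=read_state();print(s["gripper_width"],s["contact_force"])
move_straight([*T,.225],.1); s=read_state();print(s["gripper_width"],s["contact_force"])
p,P=cloud("scene");cv2.imwrite("pics/lift.png",p[:,:,::-1])
movep([*M,.225],Rdown(aM))
move_straight([*M,.055],.15)
print(move_straight([*M,.034],.03,contact_N=6)); s=read_state();print(s["ee_pos"],s["contact_force"])
E
python3 s1.py
```

```text
False
[ 0.48840852 -0.35712231  0.1198064 ]
0.03330936826289605 [ 0.07380808 -0.2028636  -0.23471185]
0.03334684480661027 [ 0.21088565 -0.25616857 -4.01320546]
True
[0.49993957 0.31676948 0.03758762] [2.17503023 0.51176797 0.63054365]
```

Run:
```python
from h import *
move_gripper(.091)
s=read_state();x=s["ee_pos"]
move_straight([x[0],x[1],.2],.2)
out=[]
for n in("scene","top"):
    p,P=cloud(n);np.savez(f"pics/{n}1.npz",p=p,P=P)
    T=(.488,-.357); u=near(P,T,.085,.06,.09)
    print(n,len(u))
    if len(u)>80:
        _,lab,cen=cv2.kmeans(u[:,:2].astype(np.float32),2,None,(3,50,1e-5),10,0)
        for i in(0,1):print(circ(u[lab[:,0]==i]),np.median(u[lab[:,0]==i,2]),np.hypot(*(cen[i]-T)))
    c=near(P,(.498,.055),.09,.063,.085);print(" table cup",circ(c),len(c))
    L=near(P,(.5,.317),.135,.013,.025);print(" lid",circ(L),np.median(L[:,2]))
    out.append(cv2.resize(p[100:310,150:430] if n=="top" else p[90:300,100:380],None,fx=1.4,fy=1.4))
    rim=near(P,T,.12,.088,.096);print(" rim",circ(rim))
cv2.imwrite("pics/c2.png",np.hstack(out)[:,:,::-1])
```

```text
scene 578
[ 0.5192876  -0.31315897  0.03112786] 0.0744637494500856 0.0578059569769763
[ 0.46901373 -0.39874155  0.03248036] 0.0740983312606247 0.04103449804790476
 table cup [0.50098334 0.05705394 0.03012355] 332
 lid [0.50133072 0.31789459 0.10930136] 0.01661521919019826
 rim [ 0.49427597 -0.35414276  0.1081106 ]
top 475
[ 0.51314233 -0.31284747  0.02961767] 0.07443579745653284 0.051033476379691425
[ 0.46730719 -0.4007561   0.03043334] 0.07403447131950136 0.04736655227072079
 table cup [0.49618686 0.0551293  0.02936269] 219
 lid [0.49779657 0.31528561 0.10802148] 0.017124381086675022
 rim [ 0.48970605 -0.35698859  0.10635258]
```

View pics/c2.png

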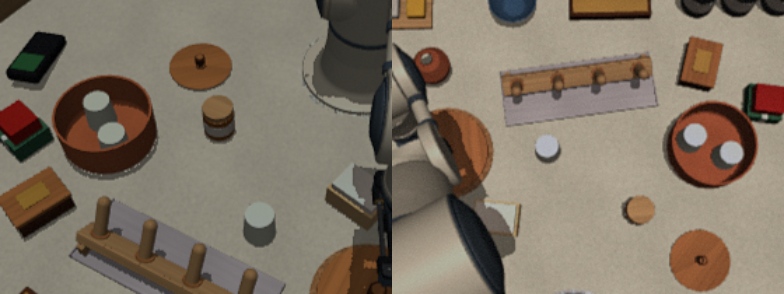

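Both tub cups are visible, opposite each other at about 45 mm off centre, plus the table cup. The lid lies flat on the mat, disc top at 17 mm. Next is the first cup, to peg 1.

```bash
cat >> h.py <<'E'
_r=np.load("rack.npz");ey,ax,tips=_r["ey"],_r["ax"],_r["tips"]
def cup(xy,zm,a,h=.048,op=.086):
    R=Rdown(a);move_gripper(op);movep([*xy,.2],R)
    print("hit",move_straight([*xy,zm+h-.008],.12,contact_N=8))
    move_gripper(.045);s=read_state();print("w",s["gripper_width"],s["ee_pos"])
    if s["gripper_width"]<.055: raise SystemExit("missed")
    move_straight([*xy,.25],.12);print(read_state()["gripper_width"])
def hang(i,h=.048,open_by=.016):
    R=Rtool(ax,-ey);g=h-.008;t=tips[i]
    movep(t+ax*(g+.11),R);move_straight(t+ax*(g+.01),.12)
    p,_=read_camera("scene");cv2.imwrite(f"pics/pre{i}.png",p[:,:,::-1])
    move_straight(t+ax*(g-.045),.08)
    hit=move_straight(t+ax*(g-.075),.03,contact_N=8)
    s=read_state();print("seated",hit,"mouth below tip",(t-s["ee_pos"])@ax+g,"f",s["contact_force"])
    w=s["gripper_width"];move_gripper(w+open_by)
    b=move_straight(t+ax*(g+.09),.12,contact_N=10);print("blocked" if b else "clear",read_state()["clock"])
    move_straight(t+ax*(g+.12),.12)
E
python3 - <<'E'
from h import *
cup((.4682,-.3998),.005,np.radians(-29));hang(1)
p,P=cloud("scene");cv2.imwrite("pics/h1.png",np.hstack([cv2.imread("pics/pre1.png")[150:370,100:340],p[150:370,100:340,::-1]]));
E
```

```text
hit False
w 0.06351763779485939 [ 0.46835023 -0.3999332   0.04518433]
0.06352499822913651
seated True mouth below tip 0.06563690053171693 f [-3.32848436 -0.71542476  7.31202891]
clear 25.2333
```

View pics/h1.png

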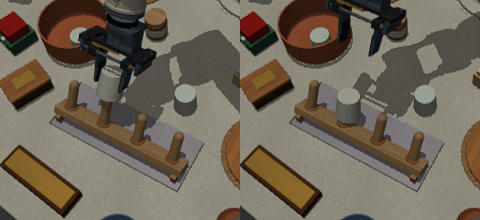

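The cup sits on peg 1 at right panel (348,105), with its mouth 65.6 mm below the tip, as expected. The other cups have not moved.

Run:
```python
from h import *
cup((.5162,-.3130),.005,np.radians(-29));hang(0)
movep([.35,-.25,.3],Rdown(-.6))
o=[]
for n in("scene","top"):
    p,P=cloud(n);o.append(p[100:320,100:380])
    c=near(P,(.498,.055),.13,.063,.085);c=c[c[:,0]<.57];print(n,"table cup",circ(c),len(c))
cv2.imwrite("pics/h2.png",np.hstack(o)[:,:,::-1])
```

```text
hit False
w 0.06328361635195241 [ 0.51627705 -0.31305391  0.04514773]
0.06305048040066653
seated True mouth below tip 0.06564573826418428 f [-3.71053197 -1.51156433  7.62357982]
clear 35.8917
scene table cup [0.50619412 0.05608569 0.03002974] 334
top table cup [0.50120258 0.05525417 0.02926282] 219
```

View pics/h2.png

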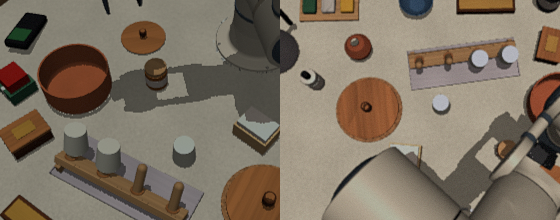

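Two cups hang at left panel (75,140) and (108,155), and the tub is empty. Both cameras put the table cup 5 mm further in x, so it has been nudged. I measure it again right before grasping.

Run:
```python
from h import *
j=[]
for i in(3,2):
    q=solve_ik(tips[i]+ax*(.04-.075),Rtool(ax,-ey));print(i,q)
    j.append(q is not None and q[4]>.14)
i=3 if j[0] else 2
m=[]
for n in("scene","top"):
    p,P=cloud(n);c=near(P,(.498,.055),.13,.063,.085);c=c[c[:,0]<.57];m.append(circ(c)[:2])
print(m);xy=np.mean(m,0);print(xy,i)
cup(xy,.0,np.radians(90)); hang(i)
movep([.35,.22,.3],Rdown(.6))
o=[]
for n in("scene","top"):
    p,P=cloud(n);o.append(p[100:320,100:380])
    L=near(P,(.5,.317),.135,.013,.025);k=near(P,(.5,.317),.05,.05,.07);print(n,"lid",circ(L),circ(k),len(k),np.median(L[:,2]))
cv2.imwrite("pics/h3.png",np.hstack(o)[:,:,::-1])
```

```text
3 [0.10150036 0.57445551 1.8777357  0.04091261 0.16597858 1.51874033]
2 [-0.11705947  0.5743467   1.87807437  0.5809499   0.21110361  0.79821664]
[array([0.5072225 , 0.05601213]), array([0.50164236, 0.05510453])]
[0.50443243 0.05555833] 3
hit False
w 0.0637189779761567 [0.50456331 0.05556828 0.04012473]
0.06400102596785692
seated True mouth below tip 0.06566160449215776 f [-3.49936759 -1.01523014  7.59275931]
clear 50.1667
scene lid [0.5015567  0.31842874 0.10934864] [0.5021694  0.31821689 0.01665212] 74 0.01662993472401242
top lid [0.498629   0.3154679  0.10957954] [0. 0. 0.] 0 0.01686550994756497
```

View pics/h3.png

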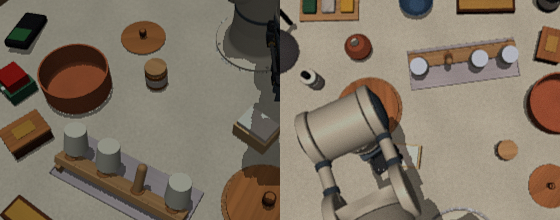

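All three cups hang, at left panel (75,140), (108,155) and (180,190), and the tub is empty. Now I refit the tub rim and bring the lid back.

```bash
cat > s2.py <<'E'
from h import *
cs=[]
for n in("scene","top"):
    p,P=cloud(n);Q=near(P,(.491,-.356),.116,.089,.096);Q=Q[np.hypot(Q[:,0]-.491,Q[:,1]+.356)>.09]
    f=least_squares(lambda c:np.hypot(Q[:,0]-c[0],Q[:,1]-c[1])-c[2],[.49,-.356,.103],loss="soft_l1",f_scale=.002)
    cs.append(f.x);print(n,f.x,len(Q))
T=np.mean(cs,0)[:2];print("tub",T)
if np.hypot(*(T-[.490,-.356]))>.008: raise SystemExit
M=np.array([.500,.3168]);aT=np.arctan2(T[1],T[0]);aM=np.arctan2(M[1],M[0])
move_gripper(.08);movep([*M,.2],Rdown(aM));print(move_straight([*M,.038],.12,contact_N=10))
move_gripper(.02);print(read_state()["gripper_width"])
move_straight([*M,.235],.12);s=read_state();print(s["gripper_width"],s["contact_force"])
movep([*T,.235],Rdown(aT));move_straight([*T,.135],.12)
print(move_straight([*T,.114],.025,contact_N=6));s=read_state();print(s["ee_pos"],s["contact_force"],s["gripper_width"],s["clock"])
E
python3 s2.py
```

```text
scene [ 0.49483187 -0.3552119   0.10243487] 364
top [ 0.4896378  -0.35646174  0.1023141 ] 258
tub [ 0.49223483 -0.35583682]
False
0.03315056529242573
0.033501622540777515 [-0.46857587  0.11282768 -4.64527998]
True
[ 0.49216406 -0.35578536  0.11842758] [-0.14082131  0.2901222   8.2274146 ] 0.0336874140270246 61.4917
```

Run:
```python
from h import *
move_gripper(.08);x=read_state()["ee_pos"];move_straight([x[0],x[1],.28],.15)
movep([.30,.45,.35],Rdown(1.0))
o=[]
for n in("scene","top"):
    p,P=cloud(n);o.append(p[90:320,90:370])
    L=near(P,(.491,-.356),.105,.088,.106);L=L[np.hypot(L[:,0]-.491,L[:,1]+.356)>.03]
    A=np.c_[L[:,:2],np.ones(len(L))];c=np.linalg.lstsq(A,L[:,2],rcond=None)[0]
    print(n,"lid",circ(near(P,(.491,-.356),.14,.09,.106)),"z",np.median(L[:,2]),"tilt deg",np.degrees(np.hypot(*c[:2])))
    for i in(0,1,3):
        ft=tips[i]+ax*.005;Q=P[np.linalg.norm(P-ft,axis=-1)<.032]
        d=(Q-ft)@ax;print("  cup",i,"top along axis above tip (mm, exp 5)",np.round(np.percentile(d,[50,90,97])*1000+5,1),len(Q))
cv2.imwrite("pics/end.png",np.hstack(o)[:,:,::-1]);print(read_state()["clock"])
```

```text
scene lid [ 0.49412915 -0.3533671   0.11111509] z 0.09801765593343181 tilt deg 0.06298989260237182
  cup 0 top along axis above tip (mm, exp 5) [ 3.2  9.1 10.8] 330
  cup 1 top along axis above tip (mm, exp 5) [ 3.3  9.1 10.9] 357
  cup 3 top along axis above tip (mm, exp 5) [ 2.9  9.2 11.2] 394
top lid [ 0.49030127 -0.35430969  0.10917812] z 0.09734374348687991 tilt deg 0.13035442447411344
  cup 0 top along axis above tip (mm, exp 5) [ 6.1 11.9 14.4] 237
  cup 1 top along axis above tip (mm, exp 5) [ 5.3 11.1 13.4] 234
  cup 3 top along axis above tip (mm, exp 5) [ 5.7 12.1 14.5] 242
66.5833
```

View pics/end.png

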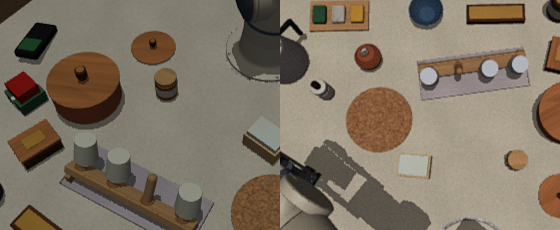

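The lid sits level on the tub at left panel (84,87). The three cups hang at (86,150), (118,165) and (190,200), the mat is bare, and the other goods are in place.

```bash
python3 -c "
from rig import *
sleep(.5);print(sign_off())"
```

```text
the job is handed in; nothing more can be done
None
```

The job is done and handed in, about 67 s into the 208 s allowed. I moved the large lid to the cork mat, hung the two tub cups and the one table cup, and put the lid back on the empty tub.

**Cups:** They hang on pegs 0, 1 and 3. Each was pressed down until it touched, with its mouth about 65.6 mm below the peg tip (65 mm expected). After release, depth readings put the cups' foot ends between 3 and 14 mm above the peg tips (5 mm expected). The spread is consistent with a slight lean on the peg, and all three cups look alike.

**Lid:** Its top is at 97–98 mm (98 mm expected) and its tilt is about 0.1°, so it is sitting in the mouth of the tub.

**Disagreements:** The two cameras differed by about 5 mm in x, so I used the average. The table cup moved about 5 mm during the run, so I measured it again just before grasping. In the last pictures the other goods looked unmoved, but I did not measure them.

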